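# Unhook the slide-staining rack and set it in the staining dish

## Task

Take the slide rack off the drain stand's deep hook and set it down into the green staining dish, fully home on the dish floor and upright, then let go. The rack has to be lifted over the hook's tip, gently pushing up the sprung yellow keeper, before it can be drawn out forwards; how far is set anew each time, so feel for it and never force the rack against the stand or the dish. Do not disturb the bottle, the tip box or the petri dishes.

Things in the scene. Friction and masses are not known exactly. Their poses are not given: they have to be found in the camera images.
- stand: Drain stand fixed to the bench, turned up to 20 degrees either way. Grey base 150 x 120 x 8 mm; dark post 58 mm behind the origin, 199 mm high. Origin on the bench right below the hung rack's cross-bar; x points from the hook's mouth back to the post, so the rack is drawn out along -x; z up. A red J-shaped hook and a yellow keeper ride on the post.
- hook_upright (a point): Point of the red hook's upright (8 mm round rod in front of the saddle, 18 mm towards the mouth), level with the saddle floor; NOT the tip. The hook is one J, its lower arm under the saddle. It is clamped to the post at another height each time, so its flat 12 mm square tip stands 20 to 56 mm above this point: not measured, find it by feel.
- keeper_line (a point): Front end of the yellow keeper in plan, 30 mm towards the mouth from the saddle (its height here, 60 mm over the saddle, means nothing). The keeper is a level tongue from the post, 12 mm wide, 6 mm thick, carried by the hook: at rest its underside is 4 mm above the hook's tip, so the 8 mm bar meets it 4 mm short of clearing the tip.
- rack: Steel wire slide rack, 0.26 to 0.42 kg; origin under its centre, z up, hung with the stand's axes. Basket 60 (x) x 90 (y) x 50 mm of 8 mm wire. Uprights at y = -20 and 20 mm, x = 0, carry the grip tab. An 8 mm round cross-bar joins them, 141 to 149 mm above the underside. The opening below it (from 50 mm) passes the hook, that above it (to 213 mm) the keeper.
- rack_center (a point): The rack's centre, on its axis, 124 mm above its underside (rack's axes).
- rack_tab (a point): Centre of the blue grip tab on top of the rack: 14 mm (x) x 48 mm (y) x 36 mm high, 231 mm above the rack's underside (tab from 213 to 249 mm). Can be gripped from above across either width; across the 48 mm there is most free room (no stand part beside the tab).
- dish: Green open staining dish, fixed to the bench, 73 (x) x 103 (y) x 40 mm high, walls and floor 4 mm, so 65 x 95 mm inside (2.5 mm free all round the rack). Origin at the centre of its underside, z up; the rack fits with its long side (y) along the dish's y, either way round. Set in with no more than 20 N.
- dish_floor (a point): Centre of the dish's inner floor, 4 mm above its underside; the rack's underside ends here.
- reagent: Amber reagent bottle, 66 mm across, 150 mm high, loose; origin under its centre. Leave alone.
- tipbox: Blue pipette-tip box with clear lid, 85 x 120 x 68 mm, loose; origin under its centre. Leave alone.
- petri: Stack of three clear petri dishes, 90 mm across, 44 mm high, loose; origin under its centre. Leave alone.
- keeper_root (a point): Point on the stand's post axis, 60 mm above the saddle (height means nothing): here the yellow keeper is sprung. It yields straight up by the cross-bar: about 2 N to start, then 0.5 N per mm, hard stop at 10 mm. Raised 5 to 9 mm by the bar, the bar clears the hook's tip. More than 12 N between the rack and the stand, hook or keeper is too much.
- saddle: Steel saddle arm on the stand's post, fixed, on whose floor the rack's cross-bar hangs at the start. Origin: centre of that floor, 157 mm above the stand's origin, axes as the stand's. 20 mm wide in y, 22 mm in x, with 3 mm lips before and behind the bar.
There are look-alikes about, which are no part of the job. There is more than one size of the stand; the one meant has the size given above.

How it is judged:
By the outcome, as a careful person would: the job done as asked, in the order asked, and still so for the second after the job is handed in, with the robot touching nothing.
It also fails if it takes over 54 s, if anything falls off the work surface, if the arm or the gripper's body presses on something with over 40 N, if the wrist force passes 120 N, or if a joint passes its speed limit or range.

## Robot

A 7-joint arm with a two-finger parallel gripper is mounted at the origin on the work surface. World frame = base frame: x ahead of the robot, y to its left, z up, the work surface at z = 0. Lengths are in mm, angles in rad, forces in N, time in s.
With the tool pointing down it reaches from about 400 to 850 mm from the base axis. Payload 10.4 kg.
Tool frame: the origin (TCP) lies midway between the tips of the shut fingers; the grasp point (between the pads) lies ctrl.grasp_offset behind it (ctrl.grasp_offset is the distance from the TCP to the grasp point, in mm); z points along the fingers, y is the line along which they close (so a half turn about z gives the same grasp; the last joint's range is limited). The gripper opens to 85 mm and grips with 20 to 120 N. Pads are 22 mm wide; open, the fingers measure 114 mm over their backs; the gripper's body (76 mm by 85 mm) begins 54 mm behind the grasp point. The pads swing forward as they close: fully open they stand 13 mm farther back than shut.
Start: joints at [-1.28, 0.332, -0.065, 1.46, 0.022, 1.35, -0.088], TCP at [192.909, 594.506, 231.338] pointing down, gripper open.
Joint ranges: [-2.6, 2.6], [-0.5, 2.12], [-1.47, 1.34], [0.16, 2.42], [-1.27, 4.41], [0.06, 2.06], [-2.6, 2.6]. Speed limits (rad/s): [2.22, 2.22, 2.79, 2.79, 3.14, 3.14, 3.14].

## Interface

Orientations are given as a rotation vector (axis times angle).
In Python, from bench import status, snapshot, order, ctrl gives the robot as it stands.
- The arm moves only by the shell command python3 -m inch 'ROWS' [FORCE]. ROWS is JSON, a list of rows, each an object of numbers: "claw": the opening, from 0 (shut) to 1 (fully open); "dx", "dy", "dz": the shift along the world's x, y, z in cm; "spin": the turn about the world's z in degrees. In form: [{"claw": .., "dx": .., "dy": .., "dz": .., "spin": ..}, ...]. A call has 1 to 12 rows; each row shifts and turns the commanded pose from where the row before left it; what a row does not reach is not made up. A row lasts 1/10 s, in which the tool goes at most 50 mm and 8.59 degrees, less where a joint would pass 70% of its speed; a pose out of reach is approached as far as the arm can. A call is refused whole if a number of a shift passes 5 or a number of a turn 8.59, either way. A call with a gripper value outside its range is refused whole. The fingers move at their own pace and stop on an object; FORCE is the grip in N (left out, the last holds). Time passes only in rows, so rows that do not move let the fingers close. It gives the time, the measured TCP pose, the force, the opening and the grip force at its end, in the units of the state.
- status.read_state(): the state, without advancing time (a new reading comes with each control period).
- snapshot(name): name is "side" or "top"; returns a dict with "img" (480x640x3 uint8, red, green, blue), "mtx" (3x3 intrinsics, pixels), "rvec" (rotation vector, rad) and "tvec" (3), from world to camera coordinates, as OpenCV has them. Camera axes: x right, y down, z forward; pixel columns grow to the right and rows downward; lengths in mm; the calibration is good to about 2 mm. A picture is of the moment at which its call begins. There is no depth.
- order.hand_in(): hands the job in; it is judged then, once.
The state is a dict: "t": time; "joints": joint angles; "qd": joint speeds; "joint_efforts": joint torques, N m; "eef_pos": TCP position; "tool_rot": TCP orientation; "ft_force": force on the tool from outside, world axes, zero at the start; "ft_torque": the same for the moment, N m; "gripper_width": opening from 0.0 (shut) to 1.0 (fully open); "grasp_force": force on a finger pad.
Only numpy, scipy, OpenCV 4.12 (cv2) and the standard library are available. Lean on these libraries where they do the work, as an engineer would, in place of code of your own. Each camera call takes 0.05 s, during which the arm holds its last target. There are 200 camera calls.

## Working session

There is one attempt and no reset: what is moved stays moved. The work goes in short steps, Python scripts to look and compute and a shell command to move; the robot and the scene stay as the last step left them, time stands still between calls to the robot, and variables do not carry over. Pictures are saved under pics/ and viewed, at most 10 in all, crops included, and the job is handed in when it is done.

```bash
mkdir -p pics; ls; python3 - <<'E'
from bench import status, snapshot, order, ctrl
import cv2,json,numpy as np
s=status.read_state(); print({k:np.round(v,3).tolist() for k,v in s.items()}); print(ctrl.grasp_offset)
for n in("side","top"):
    d=snapshot(n); cv2.imwrite(f"pics/{n}0.png",d["img"][:,:,::-1]); np.savez(f"{n}.npz",**d)
    R=cv2.Rodrigues(np.array(d["rvec"],float))[0]; print(n,(-R.T@np.array(d["tvec"]).ravel()).round(),R.round(2).tolist(),d["mtx"])
E
```

```text
pics
{'t': 0.0, 'joints': [-1.28, 0.333, -0.065, 1.461, 0.022, 1.35, -0.088], 'qd': [-0.002, -0.001, -0.001, -0.0, -0.0, -0.001, -0.0], 'joint_efforts': [-0.0, -62.545, 0.049, -39.16, 0.016, 0.01, -0.0], 'eef_pos': [192.808, 594.109, 230.521], 'tool_rot': [-0.491, -3.103, 0.002], 'ft_force': [-0.199, -0.299, 0.297], 'ft_torque': [-0.087, 0.021, -0.032], 'grasp_force': 0.0, 'gripper_width': 1.003}
18.700000000000003
side [ 514. -690. 1024.] [[1.0, -0.01, 0.01], [-0.0, -0.78, -0.62], [0.01, 0.62, -0.78]] [[502.31079596   0.         324.1186236 ]
 [  0.         502.31079596 244.0496538 ]
 [  0.           0.           1.        ]]
top [ 310.   15. 1466.] [[-0.02, -1.0, 0.0], [-0.98, 0.02, -0.19], [0.19, -0.0, -0.98]] [[564.52295125   0.         313.69618132]
 [  0.         564.52295125 233.9296705 ]
 [  0.           0.           1.        ]]
```

View pics/side0.png

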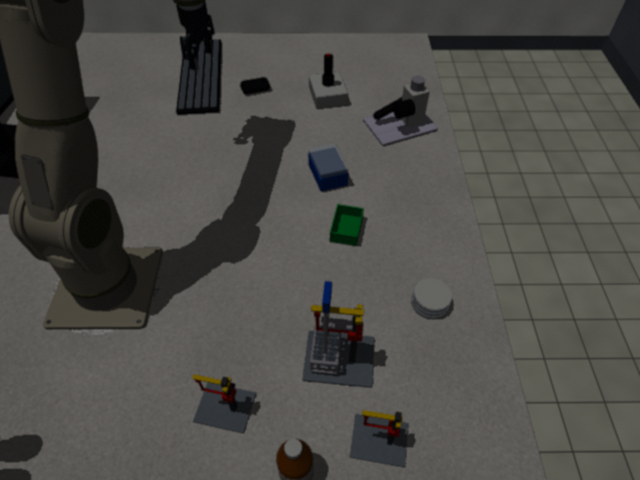

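View pics/top0.png

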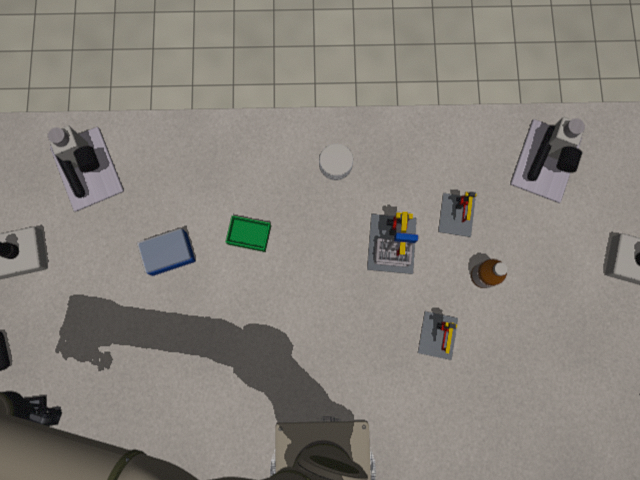

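```bash
python3 - <<'E'
import cv2,numpy as np
def crop(f,x,y,w,h,s): return cv2.resize(f[y:y+h,x:x+w],None,fx=s,fy=s,interpolation=cv2.INTER_CUBIC)
t=cv2.imread("pics/top0.png");s=cv2.imread("pics/side0.png")
def bright(i): return np.clip(i*1.6,0,255).astype('uint8')
# left: top stand (360,200) 66x75 x6 =396x450 ; right: dish
a=np.zeros((600,800,3),'uint8')
a[:480,:400]=crop(t,358,200,66,80,6)[:480,:396].repeat(1,1) if 0 else cv2.copyMakeBorder(crop(t,358,200,66,80,6),0,0,0,4,0)
a[:300,400:]=cv2.copyMakeBorder(crop(t,217,205,64,50,6),0,0,0,16,0)
cv2.imwrite("pics/ctop.png",bright(a))
a=np.zeros((600,800,3),'uint8')
a[:600,:480]=crop(s,300,275,96,120,5)
a[:300,480:800]=crop(s,318,195,64,60,5)
cv2.imwrite("pics/cside.png",bright(a))
E
```

```text
(no output)
```

View pics/ctop.png

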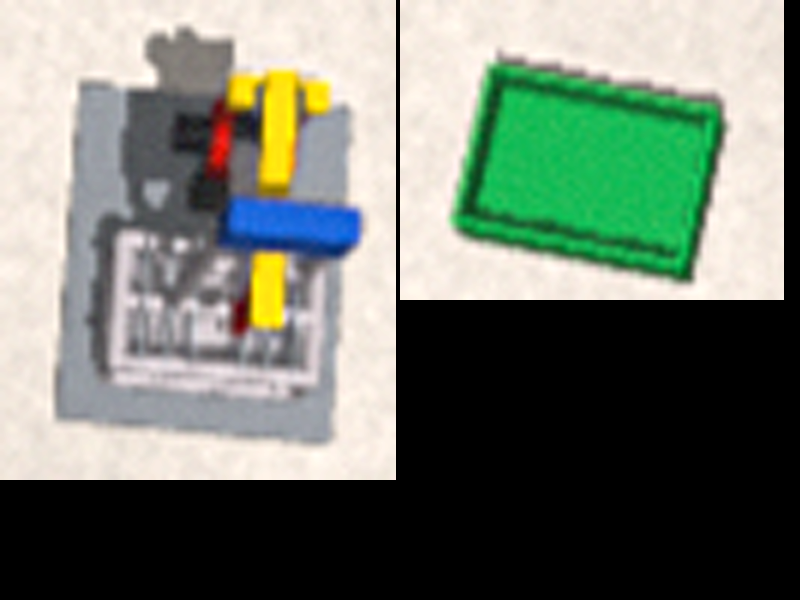

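View pics/cside.png

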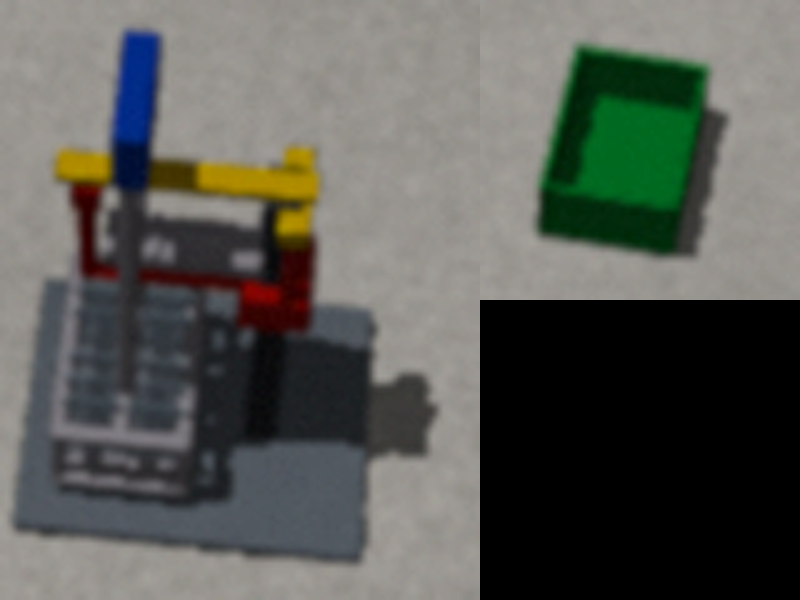

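```bash
cat > fit.py <<'E'
import numpy as np,cv2
from scipy.optimize import least_squares
C={n:np.load(n+".npz") for n in("side","top")}
def proj(n,P):
    d=C[n]; return cv2.projectPoints(np.array(P,float).reshape(-1,1,3),d["rvec"].astype(float),d["tvec"].astype(float),d["mtx"],None)[0].reshape(-1,2)
def px(n,uv,off=(0,0)):
    uv=np.array(uv,float)-off
    return {"top":lambda:(uv+.5)/6-.5+[358,200],"topd":lambda:(uv+.5)/6-.5+[217,205],"side":lambda:(uv+.5)/5-.5+[300,275],"sided":lambda:(uv+.5)/5-.5+[318,195]}[n]()
def fit(obs,x0):
    def w(p,L):
        c,s=np.cos(p[2]),np.sin(p[2]); return [p[0]+c*L[0]-s*L[1],p[1]+s*L[0]+c*L[1],L[2]]
    def res(p): return np.concatenate([(proj(n,w(p,L))[0]-q) for n,L,q in obs])
    r=least_squares(res,x0,loss="soft_l1",x_scale=[10,10,.05]); return r.x,res(r.x).reshape(-1,2)
E
cat > a.py <<'E'
from fit import *
T=lambda u,L:("top",L,px("top",u)); S=lambda u,L:("side",L,px("side",u))
Td=lambda u,L:("top",L,px("topd",u,(400,0))); Sd=lambda u,L:("side",L,px("sided",u,(480,0)))
base=[T((80,82),(75,60,8)),T((350,105),(75,-60,8)),T((57,418),(-75,60,8)),T((330,442),(-75,-60,8)),
 S((45,283),(-75,60,8)),S((372,312),(75,60,8)),S((15,527),(-75,-60,8)),S((360,558),(75,-60,8))]
tab=[T((231,197),(7,24,265)),T((361,207),(7,-24,265)),T((220,243),(-7,24,229)),T((357,257),(-7,-24,229)),
 S((123,33),(-7,24,265)),S((160,36),(7,24,265)),S((113,185),(-7,-24,229)),S((148,190),(7,-24,229))]
rack=tab+[T((117,230),(30,45,66)),T((112,382),(-30,45,66)),S((52,437),(-30,-45,66)),S((190,443),(30,-45,66))]
dish=[Td((490,65),(36.5,51.5,40)),Td((722,100),(36.5,-51.5,40)),Td((460,236),(-36.5,51.5,0)),Td((688,282),(-36.5,-51.5,0)),
 Sd((578,45),(-36.5,51.5,40)),Sd((708,66),(36.5,51.5,40)),Sd((543,190),(-36.5,-51.5,40)),Sd((540,235),(-36.5,-51.5,0)),Sd((672,255),(36.5,-51.5,0))]
for k,o,x0 in(("base",base,(530,-150,0)),("tab",tab,(550,-150,0)),("rack",rack,(550,-150,0)),("dish",dish,(560,170,0))):
    x,r=fit(o,x0); print(k,x[:2].round(1),np.degrees(x[2]).round(2),r.round(1).tolist())
E
python3 a.py
```

```text
base [ 559.1 -195.6] -6.01 [[0.4, 0.1], [0.7, 0.1], [0.4, 0.2], [1.0, 0.2], [-0.1, -1.4], [0.4, -1.4], [-0.5, -0.4], [1.0, -0.0]]
tab [ 529.6 -192.2] -5.15 [[0.5, -0.1], [1.0, -0.2], [-0.3, 1.4], [-1.5, 0.6], [0.1, -1.2], [0.3, -1.3], [-0.1, 1.2], [0.5, 0.8]]
rack [ 529.2 -191.9] -4.63 [[0.4, 0.1], [0.9, -0.2], [-0.3, 1.7], [-1.6, 0.7], [-0.2, -1.3], [0.0, -1.4], [-0.2, 1.2], [0.5, 0.6], [0.0, 0.1], [-0.2, -1.6], [-0.1, -0.1], [1.4, 0.7]]
dish [589.7 179.3] -11.94 [[-0.3, -0.9], [0.0, 0.6], [0.9, 0.5], [1.2, 0.2], [-0.2, -0.7], [0.7, -0.9], [-0.5, -0.9], [-0.1, -0.1], [1.0, 0.3]]
```

```bash
cat > sil.py <<'E'
from fit import *
from scipy.optimize import minimize
def box(p,a,b,z0,z1):
    c,s=np.cos(p[2]),np.sin(p[2])
    return [[p[0]+c*x-s*y,p[1]+s*x+c*y,z] for x in(-a/2,a/2) for y in(-b/2,b/2) for z in(z0+(p[3] if len(p)>3 else 0),z1+(p[3] if len(p)>3 else 0))]
def mask(img,ch):
    f=img.astype(float); o=[i for i in range(3) if i!=ch]
    return f[:,:,ch]-np.maximum(f[:,:,o[0]],f[:,:,o[1]])
def silfit(imgs,ch,a,b,z0,z1,p0,R=45,thr=12):
    K=8; tgt={}
    for n,im in imgs.items():
        u=proj(n,box(p0,a,b,z0,z1)).mean(0).round().astype(int)-R
        m=mask(im,ch)[u[1]:u[1]+2*R,u[0]:u[0]+2*R]
        m=(m>thr).astype('uint8'); k,l,st,_=cv2.connectedComponentsWithStats(m)
        m=(l==1+np.argmax(st[1:,4])).astype(float); tgt[n]=(u,m)
    def cost(q):
        e=0; p=np.array(q)*sc+p0
        for n,(u,m) in tgt.items():
            h=cv2.convexHull(((proj(n,box(p,a,b,z0,z1))-u+.5)*K-.5).astype('float32'))
            c=np.zeros((2*R*K,2*R*K),'float32'); cv2.fillConvexPoly(c,(h*16).round().astype('int32'),1,shift=4)
            e+=np.abs(cv2.resize(c,(2*R,2*R),interpolation=cv2.INTER_AREA)-m).sum()
        return e
    p0=np.array(p0,float); sc=np.array([1,1,.02,1][:len(p0)])
    r=minimize(cost,np.zeros(len(p0)),method="Nelder-Mead",options=dict(initial_simplex=np.vstack([np.zeros(len(p0)),4*np.eye(len(p0))]),xatol=.02,fatol=.01))
    return r.x*sc+p0,r.fun
E
python3 - <<'E'
from sil import *
I={n:C[n]["img"] for n in C}
for S in(I,{"side":I["side"]},{"top":I["top"]}):
    for nm,a in(("dish",(1,73,103,0,40,(589.7,179.3,-.208))),("tab",(2,14,48,229,265,(529.6,-192.2,-.09)))):
        x,f=silfit(S,*a); print(list(S),nm,x[:2].round(1),np.degrees(x[2]).round(2),round(f,1))
E
```

```text
['side', 'top'] dish [589.3 180.9] -12.16 123.1
['side', 'top'] tab [ 529.3 -190.8] -4.75 79.0
['side'] dish [588.1 180. ] -11.89 55.6
['side'] tab [ 528.5 -191.2] -5.84 40.8
['top'] dish [590.1 181.3] -12.5 45.7
['top'] tab [ 530.4 -190.7] -5.8 20.9
```

```bash
python3 -m inch '[{"claw":1,"dz":3},{"claw":1,"dz":4,"dx":2,"dy":-1},{"claw":1,"dz":3,"dx":3,"dy":-3,"spin":3},{"claw":1,"dx":3.5,"dy":-3.5,"spin":3},{"claw":1,"dx":3.5,"dy":-3.5,"spin":3},{"claw":1,"dx":3.5,"dy":-3.5,"spin":3},{"claw":1,"dx":3.5,"dy":-3.5},{"claw":1,"dx":3.5,"dy":-3.5},{"claw":1,"dx":3.5,"dy":-3.5},{"claw":1,"dx":3,"dy":-4},{"claw":1,"dx":3,"dy":-4},{"claw":1,"dx":1,"dy":-4}]' 60
```

```text
invalid input at $[0]: expected keys claw, dx, dy, dz, spin
```

```bash
python3 -m inch '[{"claw":1,"dx":0,"dy":0,"dz":3,"spin":0},{"claw":1,"dx":2,"dy":-1,"dz":4,"spin":0},{"claw":1,"dx":3,"dy":-3,"dz":3,"spin":3},{"claw":1,"dx":3.5,"dy":-3.5,"dz":0,"spin":3},{"claw":1,"dx":3.5,"dy":-3.5,"dz":0,"spin":3},{"claw":1,"dx":3.5,"dy":-3.5,"dz":0,"spin":3.2},{"claw":1,"dx":3.5,"dy":-3.5,"dz":0,"spin":0},{"claw":1,"dx":3.5,"dy":-3.5,"dz":0,"spin":0},{"claw":1,"dx":3.5,"dy":-3.5,"dz":0,"spin":0},{"claw":1,"dx":3,"dy":-4,"dz":0,"spin":0},{"claw":1,"dx":3,"dy":-4,"dz":0,"spin":0},{"claw":1,"dx":1,"dy":-4,"dz":0,"spin":0}]' 60
```

```text
t: 1.3
eef_pos: [523.6, 222.9, 329.3]
tool_rot: [-0.162, -3.137, 0.002]
ft_force: [-0.1, 0.0, 0.1]
gripper_width: 0.998
grasp_force: 0.0
```

```bash
python3 -m inch '[{"claw":1,"dx":0,"dy":-4,"dz":0,"spin":0},{"claw":1,"dx":0,"dy":-4,"dz":0,"spin":0},{"claw":1,"dx":0,"dy":-4,"dz":0,"spin":0},{"claw":1,"dx":0,"dy":-4,"dz":0,"spin":0},{"claw":1,"dx":0.2,"dy":-4,"dz":0,"spin":0},{"claw":1,"dx":0.2,"dy":-4,"dz":0,"spin":0},{"claw":1,"dx":0.2,"dy":-4,"dz":0,"spin":0},{"claw":1,"dx":0,"dy":-4,"dz":0,"spin":0},{"claw":1,"dx":0,"dy":-4,"dz":0,"spin":0},{"claw":1,"dx":0,"dy":-3.5,"dz":0,"spin":0},{"claw":1,"dx":0,"dy":-2,"dz":0,"spin":0},{"claw":1,"dx":0,"dy":0,"dz":-2,"spin":0}]'
python3 - <<'E'
from bench import snapshot,status
import cv2,numpy as np
print(status.read_state()["eef_pos"])
o=[cv2.resize(snapshot(n)["img"][y:y+130,x:x+110,::-1],None,fx=3.6,fy=3.6,interpolation=2) for n,x,y in(("side",285,210),("top",345,165))]
cv2.imwrite("pics/g1.png",np.hstack(o))
E
```

```text
t: 2.5
eef_pos: [527.7, -193.6, 311.8]
tool_rot: [0.167, 3.134, -0.003]
ft_force: [0.9, 0.4, -0.4]
gripper_width: 0.998
grasp_force: 0.0
[ 527.65837319 -193.6093498   311.82281287]
```

View pics/g1.png

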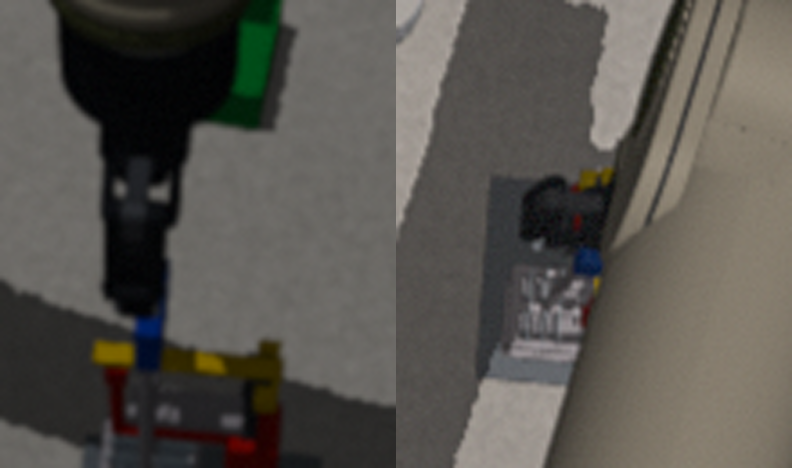

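```bash
python3 - <<'E'
from fit import *
c,s=np.cos(-.1),np.sin(-.1)
for P in([527.7,-193.6,325],[527.7-5,-193.6-50,325],[527.7+5,-193.6+50,325],[529.5,-191,265],[529.5-2,-191-24,229]):
    print(P,((proj("side",P)[0]-[285,210])*3.6).round(),((proj("top",P)[0]-[345,165])*3.6+[396,0]).round())
E
```

```text
[527.7, -193.6, 325] [149. 225.] [641. 240.]
[522.7, -243.6, 325] [140. 315.] [729. 247.]
[532.7, -143.6, 325] [158. 142.] [553. 233.]
[529.5, -191, 265] [152. 290.] [619. 257.]
[527.5, -215, 229] [147. 369.] [649. 270.]
```

```bash
python3 -m inch '[{"claw":1,"dx":0.1,"dy":0.1,"dz":-2,"spin":0},{"claw":1,"dx":0,"dy":0,"dz":-2,"spin":0},{"claw":1,"dx":0,"dy":0,"dz":-2,"spin":0},{"claw":1,"dx":0,"dy":0,"dz":-1.5,"spin":0},{"claw":1,"dx":0,"dy":0,"dz":-1,"spin":0},{"claw":1,"dx":0,"dy":0,"dz":0,"spin":0}]'
```

```text
t: 3.2
eef_pos: [528.4, -187.6, 224.4]
tool_rot: [-0.157, -3.136, -0.001]
ft_force: [-0.4, -0.5, 0.9]
gripper_width: 1.001
grasp_force: 0.0
```

```bash
python3 -m inch '[{"claw":0.75,"dx":0,"dy":0,"dz":0,"spin":0},{"claw":0.75,"dx":0,"dy":0,"dz":0,"spin":0},{"claw":0.7,"dx":0,"dy":0,"dz":0,"spin":0}]'
```

```text
t: 3.5
eef_pos: [529.1, -188.4, 226.0]
tool_rot: [0.158, 3.136, 0.0]
ft_force: [0.7, 0.2, -0.8]
gripper_width: 0.698
grasp_force: 0.0
```

```bash
python3 -m inch '[{"claw":0.7,"dx":0,"dy":-0.2,"dz":0,"spin":0},{"claw":0.62,"dx":0,"dy":0,"dz":0,"spin":0},{"claw":0.58,"dx":0,"dy":0,"dz":0,"spin":0},{"claw":0.5,"dx":0,"dy":0,"dz":0,"spin":0},{"claw":0.4,"dx":0,"dy":0,"dz":0,"spin":0},{"claw":0.4,"dx":0,"dy":0,"dz":0,"spin":0}]' 70
```

```text
t: 4.1
eef_pos: [528.9, -190.2, 225.5]
tool_rot: [0.158, 3.137, 0.0]
ft_force: [-0.4, 1.2, 5.2]
gripper_width: 0.551
grasp_force: 71.3
```

```bash
python3 -m inch '[{"claw":0.4,"dx":0,"dy":0,"dz":0,"spin":0},{"claw":0.4,"dx":0,"dy":0,"dz":0,"spin":0}]'; python3 -c "
from bench import status
for k in range(3):
  s=status.read_state();print(s['ft_force'],s['eef_pos'],s['ft_torque'])"
```

```text
t: 4.3
eef_pos: [528.9, -190.3, 225.5]
tool_rot: [0.158, 3.137, 0.0]
ft_force: [-1.0, 1.0, 5.5]
gripper_width: 0.551
grasp_force: 71.3
[-1.00455337  1.02494138  5.49649943] [ 528.92463559 -190.27835899  225.49797728] [ 0.39917043  0.28718091 -0.01433758]
[-1.00455337  1.02494138  5.49649943] [ 528.92463559 -190.27835899  225.49797728] [ 0.39917043  0.28718091 -0.01433758]
[-1.00455337  1.02494138  5.49649943] [ 528.92463559 -190.27835899  225.49797728] [ 0.39917043  0.28718091 -0.01433758]
```

```bash
python3 - <<'E'
from fit import *
c,s=np.cos(-.103),np.sin(-.103)
def w(x,y,z): return [529.3+c*x-s*y,-190.8+s*x+c*y,z]
for z in range(180,226,5): print(z,((proj("side",w(-30,-6,z))[0]+.5-[300,275])*5).round(),((proj("side",w(-30,6,z+6))[0]+.5-[300,275])*5).round())
E
python3 -m inch '[{"claw":0.4,"dx":0,"dy":0,"dz":0.1,"spin":0},{"claw":0.4,"dx":0,"dy":0,"dz":0.1,"spin":0},{"claw":0.4,"dx":0,"dy":0,"dz":0.2,"spin":0},{"claw":0.4,"dx":0,"dy":0,"dz":0.2,"spin":0},{"claw":0.4,"dx":0,"dy":0,"dz":0.2,"spin":0},{"claw":0.4,"dx":0,"dy":0,"dz":0.2,"spin":0},{"claw":0.4,"dx":0,"dy":0,"dz":0,"spin":0},{"claw":0.4,"dx":0,"dy":0,"dz":0,"spin":0}]'
```

```text
180 [ 56. 209.] [ 59. 174.]
185 [ 56. 202.] [ 59. 167.]
190 [ 56. 195.] [ 59. 160.]
195 [ 56. 189.] [ 59. 153.]
200 [ 55. 182.] [ 59. 146.]
205 [ 55. 175.] [ 58. 139.]
210 [ 55. 168.] [ 58. 132.]
215 [ 55. 161.] [ 58. 125.]
220 [ 55. 154.] [ 58. 118.]
225 [ 54. 147.] [ 58. 111.]
t: 5.1
eef_pos: [528.8, -190.4, 235.2]
tool_rot: [0.158, 3.138, 0.0]
ft_force: [0.2, 0.2, -3.7]
gripper_width: 0.553
grasp_force: 72.2
```

```bash
python3 -m inch '[{"claw":0.4,"dx":0,"dy":0,"dz":0.2,"spin":0},{"claw":0.4,"dx":0,"dy":0,"dz":0.2,"spin":0},{"claw":0.4,"dx":0,"dy":0,"dz":0.2,"spin":0},{"claw":0.4,"dx":0,"dy":0,"dz":0.2,"spin":0},{"claw":0.4,"dx":0,"dy":0,"dz":0.2,"spin":0},{"claw":0.4,"dx":0,"dy":0,"dz":0.1,"spin":0},{"claw":0.4,"dx":0,"dy":0,"dz":0,"spin":0},{"claw":0.4,"dx":0,"dy":0,"dz":0,"spin":0}]'
for i in 1; do python3 -m inch '[{"claw":0.4,"dx":0,"dy":0,"dz":0.1,"spin":0},{"claw":0.4,"dx":0,"dy":0,"dz":0.1,"spin":0},{"claw":0.4,"dx":0,"dy":0,"dz":0,"spin":0},{"claw":0.4,"dx":0,"dy":0,"dz":0,"spin":0}]' | grep -E "eef|ft_f"; done
python3 -m inch '[{"claw":0.4,"dx":0,"dy":0,"dz":0.1,"spin":0},{"claw":0.4,"dx":0,"dy":0,"dz":0.1,"spin":0},{"claw":0.4,"dx":0,"dy":0,"dz":0,"spin":0},{"claw":0.4,"dx":0,"dy":0,"dz":0,"spin":0}]' | grep -E "eef|ft_f"
```

```text
t: 5.9
eef_pos: [528.7, -190.3, 246.2]
tool_rot: [-0.158, -3.138, -0.0]
ft_force: [0.3, 0.5, -3.3]
gripper_width: 0.55
grasp_force: 72.2
eef_pos: [528.8, -190.3, 248.2]
ft_force: [-0.8, 0.3, -2.9]
eef_pos: [528.8, -190.4, 250.3]
ft_force: [-0.2, -0.1, -3.4]
```

```bash
python3 -m inch '[{"claw":0.4,"dx":0,"dy":0,"dz":0.1,"spin":0},{"claw":0.4,"dx":0,"dy":0,"dz":0.1,"spin":0},{"claw":0.4,"dx":0,"dy":0,"dz":0,"spin":0},{"claw":0.4,"dx":0,"dy":0,"dz":0,"spin":0}]' | grep -E "eef|ft_f"
python3 -m inch '[{"claw":0.4,"dx":0,"dy":0,"dz":0.1,"spin":0},{"claw":0.4,"dx":0,"dy":0,"dz":0.1,"spin":0},{"claw":0.4,"dx":0,"dy":0,"dz":0,"spin":0},{"claw":0.4,"dx":0,"dy":0,"dz":0,"spin":0}]' | grep -E "eef|ft_f"
```

```text
eef_pos: [528.8, -190.4, 252.2]
ft_force: [0.5, 0.4, -3.4]
eef_pos: [528.8, -190.4, 254.2]
ft_force: [-0.1, 0.3, -3.2]
```

```bash
python3 -m inch '[{"claw":0.4,"dx":0,"dy":0,"dz":0.1,"spin":0},{"claw":0.4,"dx":0,"dy":0,"dz":0.1,"spin":0},{"claw":0.4,"dx":0,"dy":0,"dz":0,"spin":0},{"claw":0.4,"dx":0,"dy":0,"dz":0,"spin":0}]' | grep -E "eef|ft_f"
python3 -m inch '[{"claw":0.4,"dx":0,"dy":0,"dz":0.1,"spin":0},{"claw":0.4,"dx":0,"dy":0,"dz":0.1,"spin":0},{"claw":0.4,"dx":0,"dy":0,"dz":0,"spin":0},{"claw":0.4,"dx":0,"dy":0,"dz":0,"spin":0}]' | grep -E "eef|ft_f"
```

```text
eef_pos: [528.8, -190.3, 256.2]
ft_force: [-0.5, 0.9, -4.0]
eef_pos: [528.8, -190.4, 258.3]
ft_force: [0.2, -0.2, -3.5]
```

Lift is 33 mm with no contact yet; carrying on.

```bash
python3 -m inch '[{"claw":0.4,"dx":0,"dy":0,"dz":0.1,"spin":0},{"claw":0.4,"dx":0,"dy":0,"dz":0.1,"spin":0},{"claw":0.4,"dx":0,"dy":0,"dz":0,"spin":0},{"claw":0.4,"dx":0,"dy":0,"dz":0,"spin":0}]' | grep -E "eef|ft_f"
python3 -m inch '[{"claw":0.4,"dx":0,"dy":0,"dz":0.1,"spin":0},{"claw":0.4,"dx":0,"dy":0,"dz":0.1,"spin":0},{"claw":0.4,"dx":0,"dy":0,"dz":0,"spin":0},{"claw":0.4,"dx":0,"dy":0,"dz":0,"spin":0}]' | grep -E "eef|ft_f"
```

```text
eef_pos: [528.8, -190.4, 260.3]
ft_force: [-0.1, 1.0, -2.8]
eef_pos: [528.7, -190.3, 262.0]
ft_force: [0.5, -0.7, -6.3]
```

```bash
python3 -m inch '[{"claw":0.4,"dx":0,"dy":0,"dz":0.1,"spin":0},{"claw":0.4,"dx":0,"dy":0,"dz":0,"spin":0},{"claw":0.4,"dx":0,"dy":0,"dz":0,"spin":0}]' | grep -E "eef|ft_f"
python3 -m inch '[{"claw":0.4,"dx":0,"dy":0,"dz":0.1,"spin":0},{"claw":0.4,"dx":0,"dy":0,"dz":0,"spin":0},{"claw":0.4,"dx":0,"dy":0,"dz":0,"spin":0}]' | grep -E "eef|ft_f"
python3 -m inch '[{"claw":0.4,"dx":0,"dy":0,"dz":0.1,"spin":0},{"claw":0.4,"dx":0,"dy":0,"dz":0,"spin":0},{"claw":0.4,"dx":0,"dy":0,"dz":0,"spin":0}]' | grep -E "eef|ft_f"
```

```text
eef_pos: [528.7, -190.3, 263.1]
ft_force: [0.4, 0.2, -6.7]
eef_pos: [528.7, -190.3, 264.1]
ft_force: [-0.4, -0.2, -7.9]
eef_pos: [528.7, -190.4, 265.2]
ft_force: [-0.2, -0.6, -6.9]
```

```bash
python3 -m inch '[{"claw":0.4,"dx":0,"dy":0,"dz":0.12,"spin":0},{"claw":0.4,"dx":0,"dy":0,"dz":0.12,"spin":0},{"claw":0.4,"dx":0,"dy":0,"dz":0,"spin":0},{"claw":0.4,"dx":0,"dy":0,"dz":0,"spin":0}]' | grep -E "eef|ft_f"
python3 -m inch '[{"claw":0.4,"dx":-0.2,"dy":0.02,"dz":0,"spin":0},{"claw":0.4,"dx":-0.2,"dy":0.02,"dz":0,"spin":0},{"claw":0.4,"dx":-0.2,"dy":0.02,"dz":0,"spin":0},{"claw":0.4,"dx":0,"dy":0,"dz":0,"spin":0}]' | grep -E "eef|ft_f"
python3 -m inch '[{"claw":0.4,"dx":-0.2,"dy":0.02,"dz":0,"spin":0},{"claw":0.4,"dx":-0.2,"dy":0.02,"dz":0,"spin":0},{"claw":0.4,"dx":0,"dy":0,"dz":0,"spin":0}]' | grep -E "eef|ft_f"
```

```text
eef_pos: [528.7, -190.3, 267.6]
ft_force: [-0.6, 0.5, -9.2]
eef_pos: [522.6, -189.7, 267.8]
ft_force: [1.3, 0.5, -9.1]
eef_pos: [518.5, -189.4, 267.7]
ft_force: [1.1, -1.1, -8.5]
```

```bash
python3 -m inch '[{"claw":0.4,"dx":-0.2,"dy":0.02,"dz":0,"spin":0},{"claw":0.4,"dx":-0.2,"dy":0.02,"dz":0,"spin":0},{"claw":0.4,"dx":-0.2,"dy":0.02,"dz":0,"spin":0},{"claw":0.4,"dx":0,"dy":0,"dz":0,"spin":0}]' | grep -E "eef|ft_f"
python3 -m inch '[{"claw":0.4,"dx":-0.3,"dy":0.03,"dz":0,"spin":0},{"claw":0.4,"dx":-0.3,"dy":0.03,"dz":0,"spin":0},{"claw":0.4,"dx":-0.3,"dy":0.03,"dz":0,"spin":0},{"claw":0.4,"dx":-0.3,"dy":0.03,"dz":0,"spin":0},{"claw":0.4,"dx":-0.3,"dy":0.03,"dz":0,"spin":0},{"claw":0.4,"dx":-0.3,"dy":0.03,"dz":0,"spin":0},{"claw":0.4,"dx":-0.3,"dy":0.03,"dz":0,"spin":0},{"claw":0.4,"dx":-0.3,"dy":0.03,"dz":0,"spin":0},{"claw":0.4,"dx":0,"dy":0,"dz":0,"spin":0}]' | grep -E "eef|ft_f|^t"
```

```text
eef_pos: [512.4, -188.8, 267.6]
ft_force: [1.5, 0.2, -9.0]
t: 12.4
eef_pos: [488.5, -186.5, 268.0]
tool_rot: [0.159, 3.137, 0.0]
ft_force: [-0.2, 0.3, -3.4]
```

```bash
python3 -m inch '[{"claw":0.4,"dx":-1,"dy":0.1,"dz":0,"spin":0},{"claw":0.4,"dx":-1.5,"dy":0.16,"dz":0,"spin":0},{"claw":0.4,"dx":-2,"dy":0.2,"dz":0,"spin":0},{"claw":0.4,"dx":-1.5,"dy":0.16,"dz":0,"spin":0},{"claw":0.4,"dx":-0.5,"dy":0.05,"dz":0,"spin":0},{"claw":0.4,"dx":0,"dy":1,"dz":1,"spin":0},{"claw":0.4,"dx":0,"dy":2,"dz":1,"spin":-1},{"claw":0.4,"dx":0.5,"dy":3,"dz":0,"spin":-1},{"claw":0.4,"dx":1,"dy":3,"dz":0,"spin":-1},{"claw":0.4,"dx":1.5,"dy":3,"dz":0,"spin":-1},{"claw":0.4,"dx":1.5,"dy":3,"dz":0,"spin":-1},{"claw":0.4,"dx":1.5,"dy":3,"dz":0,"spin":-1.2}]'
python3 -m inch '[{"claw":0.4,"dx":1.5,"dy":3,"dz":0,"spin":0},{"claw":0.4,"dx":1.5,"dy":3,"dz":0,"spin":0},{"claw":0.4,"dx":1.5,"dy":3,"dz":0,"spin":0},{"claw":0.4,"dx":1.5,"dy":3,"dz":0,"spin":0},{"claw":0.4,"dx":1.5,"dy":3,"dz":0,"spin":0},{"claw":0.4,"dx":1.5,"dy":3,"dz":0,"spin":0},{"claw":0.4,"dx":1,"dy":2,"dz":0,"spin":0},{"claw":0.4,"dx":0.5,"dy":0.7,"dz":0,"spin":0},{"claw":0.4,"dx":0,"dy":0,"dz":0,"spin":0},{"claw":0.4,"dx":0,"dy":0,"dz":0,"spin":0},{"claw":0.4,"dx":0,"dy":0,"dz":0,"spin":0}]'
```

```text
t: 13.6
eef_pos: [484.8, 2.9, 288.3]
tool_rot: [0.327, 3.124, 0.001]
ft_force: [0.3, -0.9, -3.9]
gripper_width: 0.55
grasp_force: 73.8
t: 14.7
eef_pos: [588.8, 206.1, 288.0]
tool_rot: [0.33, 3.124, -0.0]
ft_force: [0.8, -0.2, -3.6]
gripper_width: 0.552
grasp_force: 73.8
```

```bash
python3 -m inch '[{"claw":0.4,"dx":0,"dy":-1.5,"dz":0,"spin":0},{"claw":0.4,"dx":0,"dy":-1,"dz":0,"spin":0},{"claw":0.4,"dx":0,"dy":0,"dz":-1,"spin":0},{"claw":0.4,"dx":0,"dy":0,"dz":-1,"spin":0},{"claw":0.4,"dx":0,"dy":0,"dz":0,"spin":0},{"claw":0.4,"dx":0,"dy":0,"dz":0,"spin":0}]'
python3 - <<'E'
from bench import snapshot
import cv2,numpy as np
o=[]
for n,x,y in(("side",295,150),("top",195,175)):
    d=snapshot(n); np.savez(f"d_{n}.npz",**d); o.append(cv2.resize(d["img"][y:y+110,x:x+100,::-1],None,fx=4,fy=4,interpolation=2))
cv2.imwrite("pics/g2.png",np.clip(np.hstack(o)*1.8,0,255).astype('uint8'))
E
```

```text
t: 15.3
eef_pos: [588.4, 182.8, 266.9]
tool_rot: [-0.327, -3.123, 0.0]
ft_force: [-0.2, 0.6, -2.4]
gripper_width: 0.554
grasp_force: 73.7
```

View pics/g2.png

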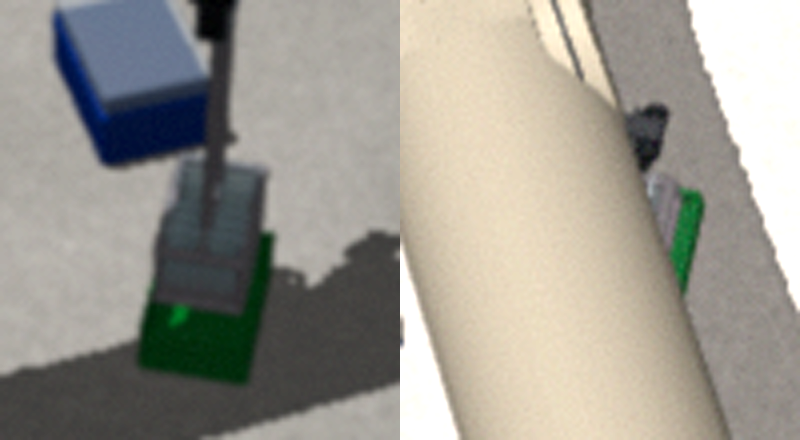

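```bash
python3 - <<'E'
from fit import *
P=lambda u:(np.array(u)+.5)/4-.5+[295,150]
u=57.4
o=[("side",L,P(q)) for q,L in(((154,302),(-30,-45,u)),((243,313),(30,-45,u)),((178,157),(-30,45,u+50)),((269,168),(30,45,u+50)))]
x,r=fit(o,(588,182,-.21)); print(x[:2].round(1),np.degrees(x[2]).round(2),r.round(1).tolist())
E
```

```text
[588.4 178.9] -11.56 [[-0.7, 0.8], [0.4, 1.6], [-0.1, -1.7], [0.3, -1.2]]
```

```bash
python3 -m inch '[{"claw":0.4,"dx":0,"dy":-0.1,"dz":-0.5,"spin":0},{"claw":0.4,"dx":0.05,"dy":0,"dz":-0.5,"spin":0},{"claw":0.4,"dx":0,"dy":0,"dz":-0.3,"spin":0},{"claw":0.4,"dx":0,"dy":0,"dz":0,"spin":0},{"claw":0.4,"dx":0,"dy":0,"dz":0,"spin":0},{"claw":0.4,"dx":0,"dy":0,"dz":0,"spin":0}]'
python3 - <<'E'
from bench import snapshot
import cv2,numpy as np
fr=[snapshot("side")["img"].astype(float) for i in range(4)]
im=np.mean(fr,0); np.save("d2.npy",im)
cv2.imwrite("pics/g3.png",np.clip(2.5*cv2.resize(im[180:255,322:377,::-1],None,fx=8,fy=8,interpolation=2),0,255).astype('uint8'))
E
```

```text
t: 16.0
eef_pos: [589.4, 181.4, 254.8]
tool_rot: [0.328, 3.124, 0.0]
ft_force: [0.3, -0.6, -3.1]
gripper_width: 0.552
grasp_force: 73.9
```

View pics/g3.png

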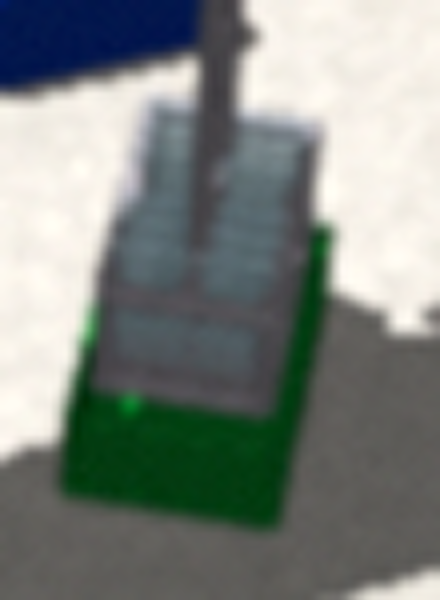

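```bash
cat > b.py <<'E'
from fit import *
d=C["side"];R=cv2.Rodrigues(d["rvec"].astype(float))[0];t=d["tvec"].ravel();o=-R.T@t
def bp(q,z):
    u=(np.array(q)+.5)/8-.5+[322,180]; v=R.T@np.linalg.solve(d["mtx"],[*u,1]); return o+v*(z-o[2])/v[2]
a=np.radians(-12.1);c,s=np.cos(a),np.sin(a)
def ctr(q,z,L): p=bp(q,z); return (p[0]-(c*L[0]-s*L[1]),p[1]-(s*L[0]+c*L[1]))
for nm,q,z,L in(("dish",(62,492),0,(-36.5,-51.5)),("dish",(280,527),0,(36.5,-51.5)),("dishfar",(331,224),40,(36.5,51.5)),
 ("rk",(92,390),45.3,(-30,-45)),("rk",(272,416),45.3,(30,-45)),("rkfar",(150,102),95.3,(-30,45)),("rkfar",(322,124),95.3,(30,45))):
    print(nm,np.round(ctr(q,z,L),1))
E
python3 b.py
```

```text
dish [589.4 180.7]
dish [588.8 181. ]
dishfar [586.9 177.2]
rk [590.8 181. ]
rk [589.1 182.4]
rkfar [591.3 172.1]
rkfar [587.5 174.6]
```

```bash
python3 -m inch '[{"claw":0.4,"dx":-0.05,"dy":-0.03,"dz":-0.2,"spin":0},{"claw":0.4,"dx":0,"dy":0,"dz":-0.1,"spin":0},{"claw":0.4,"dx":0,"dy":0,"dz":-0.1,"spin":0},{"claw":0.4,"dx":0,"dy":0,"dz":-0.1,"spin":0},{"claw":0.4,"dx":0,"dy":0,"dz":0,"spin":0}]'|grep -E "eef|ft_f"
python3 -m inch '[{"claw":0.4,"dx":0,"dy":0,"dz":-0.1,"spin":0},{"claw":0.4,"dx":0,"dy":0,"dz":-0.1,"spin":0},{"claw":0.4,"dx":0,"dy":0,"dz":0,"spin":0}]'|grep -E "eef|ft_f"
```

```text
eef_pos: [588.7, 181.0, 249.4]
ft_force: [0.3, 0.3, -3.5]
eef_pos: [588.7, 181.0, 247.4]
ft_force: [-0.1, -0.4, -3.6]
```

```bash
python3 -m inch '[{"claw":0.4,"dx":0,"dy":0,"dz":-0.1,"spin":0},{"claw":0.4,"dx":0,"dy":0,"dz":-0.1,"spin":0},{"claw":0.4,"dx":0,"dy":0,"dz":0,"spin":0}]'|grep -E "eef|ft_f"
python3 -m inch '[{"claw":0.4,"dx":0,"dy":0,"dz":-0.1,"spin":0},{"claw":0.4,"dx":0,"dy":0,"dz":-0.1,"spin":0},{"claw":0.4,"dx":0,"dy":0,"dz":0,"spin":0}]'|grep -E "^t|eef|ft_f"
```

```text
eef_pos: [588.7, 181.0, 245.4]
ft_force: [-0.6, -0.8, -3.8]
t: 17.6
eef_pos: [588.7, 181.0, 243.4]
tool_rot: [-0.328, -3.124, 0.0]
ft_force: [-0.4, 1.0, -3.1]
```

```bash
python3 -m inch '[{"claw":0.4,"dx":0,"dy":0,"dz":-0.1,"spin":0},{"claw":0.4,"dx":0,"dy":0,"dz":-0.2,"spin":0},{"claw":0.4,"dx":0,"dy":0,"dz":-0.2,"spin":0},{"claw":0.4,"dx":0,"dy":0,"dz":0,"spin":0}]'|grep -E "eef|ft_f"
python3 -m inch '[{"claw":0.4,"dx":0,"dy":0,"dz":-0.2,"spin":0},{"claw":0.4,"dx":0,"dy":0,"dz":-0.2,"spin":0},{"claw":0.4,"dx":0,"dy":0,"dz":-0.1,"spin":0},{"claw":0.4,"dx":0,"dy":0,"dz":0,"spin":0}]'|grep -E "^t|eef|ft_f"
```

```text
eef_pos: [588.6, 181.0, 238.1]
ft_force: [0.5, 0.2, -3.9]
t: 18.4
eef_pos: [588.7, 181.0, 233.4]
tool_rot: [-0.328, -3.124, 0.0]
ft_force: [-0.2, 0.2, -2.8]
```

```bash
python3 -m inch '[{"claw":0.4,"dx":0,"dy":0,"dz":-0.1,"spin":0},{"claw":0.4,"dx":0,"dy":0,"dz":-0.2,"spin":0},{"claw":0.4,"dx":0,"dy":0,"dz":-0.2,"spin":0},{"claw":0.4,"dx":0,"dy":0,"dz":-0.2,"spin":0},{"claw":0.4,"dx":0,"dy":0,"dz":0,"spin":0}]'|grep -E "eef|ft_f"
python3 -m inch '[{"claw":0.4,"dx":0,"dy":0,"dz":-0.2,"spin":0},{"claw":0.4,"dx":0,"dy":0,"dz":-0.2,"spin":0},{"claw":0.4,"dx":0,"dy":0,"dz":-0.2,"spin":0},{"claw":0.4,"dx":0,"dy":0,"dz":-0.1,"spin":0},{"claw":0.4,"dx":0,"dy":0,"dz":0,"spin":0}]'|grep -E "^t|eef|ft_f"
```

```text
eef_pos: [588.6, 181.0, 226.2]
ft_force: [0.3, 0.1, -2.6]
t: 19.4
eef_pos: [588.7, 181.0, 219.4]
tool_rot: [-0.328, -3.124, 0.0]
ft_force: [0.6, -1.1, -3.2]
```

```bash
python3 -m inch '[{"claw":0.4,"dx":0,"dy":0,"dz":-0.1,"spin":0},{"claw":0.4,"dx":0,"dy":0,"dz":-0.1,"spin":0},{"claw":0.4,"dx":0,"dy":0,"dz":-0.1,"spin":0},{"claw":0.4,"dx":0,"dy":0,"dz":0,"spin":0}]'|grep -E "eef|ft_f"
python3 -m inch '[{"claw":0.4,"dx":0,"dy":0,"dz":-0.1,"spin":0},{"claw":0.4,"dx":0,"dy":0,"dz":-0.1,"spin":0},{"claw":0.4,"dx":0,"dy":0,"dz":0,"spin":0}]'|grep -E "^t|eef|ft_f"
```

```text
eef_pos: [588.7, 181.0, 216.4]
ft_force: [0.2, -0.2, -4.1]
t: 20.1
eef_pos: [588.7, 181.0, 214.4]
tool_rot: [-0.328, -3.124, 0.0]
ft_force: [-0.2, 0.1, -2.6]
```

```bash
python3 -m inch '[{"claw":0.4,"dx":0,"dy":0,"dz":-0.05,"spin":0},{"claw":0.4,"dx":0,"dy":0,"dz":-0.05,"spin":0},{"claw":0.4,"dx":0,"dy":0,"dz":0,"spin":0},{"claw":0.4,"dx":0,"dy":0,"dz":0,"spin":0}]'|grep -E "eef|ft_f"
python3 -m inch '[{"claw":0.4,"dx":0,"dy":0,"dz":-0.03,"spin":0},{"claw":0.4,"dx":0,"dy":0,"dz":0,"spin":0},{"claw":0.4,"dx":0,"dy":0,"dz":0,"spin":0}]'|grep -E "^t|eef|ft_f"
```

```text
eef_pos: [588.9, 181.1, 213.9]
ft_force: [-0.3, -0.2, -1.1]
t: 20.8
eef_pos: [589.0, 181.1, 213.8]
tool_rot: [0.328, 3.124, 0.001]
ft_force: [-1.0, 0.3, 4.6]
```

```bash
python3 -m inch '[{"claw":0.58,"dx":0,"dy":0,"dz":0,"spin":0},{"claw":0.65,"dx":0,"dy":0,"dz":0,"spin":0},{"claw":0.75,"dx":0,"dy":0,"dz":0,"spin":0},{"claw":0.85,"dx":0,"dy":0,"dz":0,"spin":0},{"claw":0.85,"dx":0,"dy":0,"dz":0,"spin":0},{"claw":0.85,"dx":0,"dy":0,"dz":0,"spin":0}]' 20
python3 -m inch '[{"claw":0.85,"dx":0,"dy":0,"dz":1,"spin":0},{"claw":0.85,"dx":0,"dy":0,"dz":2,"spin":0},{"claw":0.85,"dx":0,"dy":0,"dz":3,"spin":0},{"claw":0.85,"dx":0,"dy":0,"dz":3,"spin":0},{"claw":0.85,"dx":0,"dy":0,"dz":3,"spin":0},{"claw":0.85,"dx":-3,"dy":-3,"dz":0,"spin":0},{"claw":0.85,"dx":-4,"dy":-4,"dz":0,"spin":0},{"claw":0.85,"dx":-4,"dy":-4,"dz":0,"spin":0},{"claw":0.85,"dx":0,"dy":-4,"dz":0,"spin":0},{"claw":0.85,"dx":0,"dy":-3,"dz":0,"spin":0},{"claw":0.85,"dx":0,"dy":0,"dz":0,"spin":0},{"claw":0.85,"dx":0,"dy":0,"dz":0,"spin":0}]'
python3 - <<'E'
from bench import snapshot
import cv2,numpy as np
o=[cv2.resize(snapshot(n)["img"][y:y+120,x:x+100,::-1],None,fx=4,fy=4,interpolation=2) for n,x,y in(("side",295,150),("top",195,165))]
cv2.imwrite("pics/g4.png",np.clip(np.hstack(o)*1.6,0,255).astype('uint8'))
E
```

```text
t: 21.4
eef_pos: [588.8, 181.0, 213.2]
tool_rot: [-0.328, -3.124, -0.0]
ft_force: [-1.1, -0.3, 0.4]
gripper_width: 0.85
grasp_force: 0.0
t: 22.6
eef_pos: [488.1, 10.1, 334.1]
tool_rot: [0.33, 3.123, 0.001]
ft_force: [0.4, 0.3, 0.1]
gripper_width: 0.85
grasp_force: 0.0
```

View pics/g4.png

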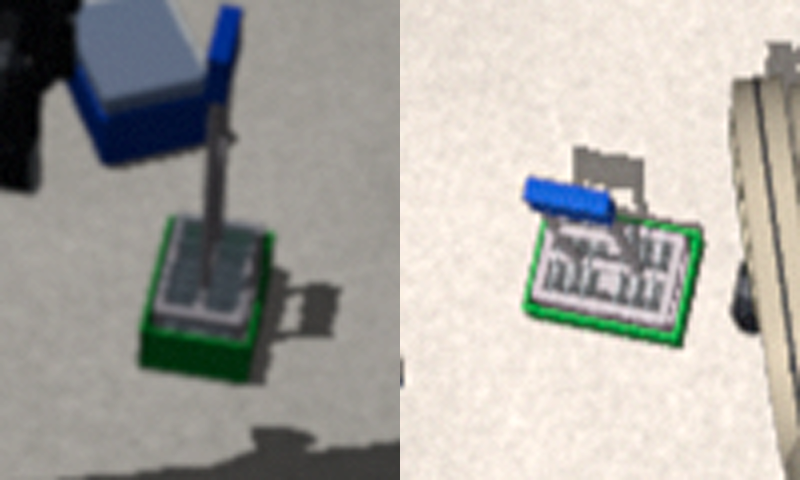

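The rack stands upright inside the dish in both views, with the basket within the green rim at about (215,270) in the side view and (610,265) in the top view. The gripper is clear of it.

```bash
python3 -c "
from bench import order
print(order.hand_in())"
```

```text
the job is handed in; nothing more can be done
None
```

I took the slide rack off the hook, set it upright on the green dish's floor, let go and handed the job in at about 23 s. In my readings the rack pulled at most about 6 N against the stand and pressed about 8 N on the dish.

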